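# Put a draw token away in the push-latch token box

## Robot

A 6-joint arm with a two-finger parallel gripper is mounted at the origin on the work surface. World frame = base frame: x ahead of the robot, y to its left, z up, the work surface at z = 0. Lengths are in mm, angles in degrees, forces in N, time in s.
With the tool pointing down it reaches from about 350 to 875 mm from the base axis. Payload 4.2 kg.
Tool frame: the origin (TCP) lies at the very end of the fingers, on their centre line; the grasp point (between the pads) lies ctrl.grasp_offset behind it (ctrl.grasp_offset is the distance from the TCP to the grasp point, in mm); z points along the fingers, y is the direction in which the jaws open and shut (so a half turn about z gives the same grasp; the last joint's range is limited). The gripper opens to 85 mm and grips with 20 to 120 N. Pads are 22 mm wide; open, the fingers measure 114 mm over their backs; the gripper's body (76 mm by 85 mm) begins 54 mm behind the grasp point. The pads swing forward as they close: fully open they stand 13 mm farther back than shut.
Start: joints at [86.666, 22.042, 0.453, 0, -68.411, -14.817], TCP at [194.672, 593.887, 194.212] pointing down, gripper open.
Joint ranges: [-179.83, 179.83], [-69.29, 118.12], [-61.27, 80.66], [-181.25, 117.63], [-171.15, -9.14], [-177.46, 177.46]. Speed limits (degrees/s): [159.86, 159.86, 180, 180, 180, 180].

## Interface

Orientations are given as a 3x3 rotation matrix whose columns are the frame's x, y, z axes.
In Python, from rig import ctrl, get_image, camera_info, ticket, masks_of gives the robot as it stands.
- The arm moves only by the tool carry_out, never from a script. Its arguments are lists of equal length, an entry for each row: "offset": the shift along the world's x, y, z in mm, a list of three; "turn": the turn, a rotation vector about the world's x, y, z in degrees, a list of three; "jaw": the finger opening in mm, from 0 to 85.4. In form: {"offset": [[dx, dy, dz], ...], "turn": [[ax, ay, az], ...], "jaw": [jaw, ...]}. A call has exactly 8 rows; each row shifts and turns the pose as measured when the row begins; what a row does not reach is not made up. A row lasts 1/8 s, in which the tool goes at most 62.5 mm and 10.7 degrees, less where a joint would pass 70% of its speed; a pose out of reach is approached as far as the arm can. A call is refused whole if a number of a shift passes 62.5 or a number of a turn 10.7, either way. A call with a gripper value outside its range is refused whole. The fingers move at their own pace and stop on an object; "newtons" is the grip in N (left out, the last holds). Time passes only in rows, so rows that do not move let the fingers close, or fill a call up. It gives the time, the measured TCP pose, the force and the opening at its end, in the units of the state.
- ctrl.sense(): the state, without advancing time (a new reading comes with each control period).
- get_image(name): name is "side" or "top" or "wrist"; returns the picture (480x640x3 uint8, red, green, blue); there is no depth.
- camera_info(name): a dict with "K" (3x3 intrinsics, pixels), "distortion" ([k1, k2, p1, p2, k3] as OpenCV has them; the pictures are not rectified), "world_to_cam" (4x4, takes a point from world to camera coordinates). Camera axes: x right, y down, z forward; pixel columns grow to the right and rows downward; lengths in mm; the calibration is good to about 2 mm. A picture is of the moment at which its call begins: read the wrist's pose just before it. camera_info takes no time and is no camera call; for the wrist camera it gives the pose at the moment of the call.
- ticket.hand_in(): hands the job in, once; it reports no verdict.
Trained networks look in the newest picture that a camera, given by its name, has taken for a name from the list of things; names that differ only in an ending like _2 or _b are one class to them, and where a whole thing is asked for, a point or a joint stands for the part that bears it (a point fixed in the world has none). Each returns a list of dicts, best first, with "score" (0 to 1); they miss things now and then, are a little off and sometimes report something else, mostly with a low value. They report only what shows in the picture. A call takes as long as a camera call.
- masks_of(camera, query): "region" (480x640 bool, what is visible of it) and "position" ([column, row] in pixels, amid what is visible of it).
The state is a dict: "time_s": time; "qpos": joint angles; "dq": joint speeds; "tau": joint torques, N m; "tool_pos": TCP position; "eef_rot": TCP orientation; "wrist_force": force on the tool from outside, world axes, zero at the start; "torque": the same for the moment, N m; "grip_width": finger opening in mm.
Only numpy, scipy, OpenCV 4.12 (cv2) and the standard library are available. Lean on these libraries where they do the work, as an engineer would, in place of code of your own. Each camera call takes 0.05 s, during which the arm holds its last target.

## Task

The club's wooden token box has a push-latch lid: press the lid near its free edge and let go, and it pops up. Press it open, push the round flat token along the deck so that it drops into the well under the raised lid, then press the lid down again until it latches shut. Only press and push: do not lift the token, and leave the pawn, the mug and the wooden strips standing where they are.

Things in the scene. Friction and masses are not known exactly. Their poses are not given: they have to be found in the camera images.
- tokenbox: Fixed wooden box, 235 mm (x) by 220 mm (y), 60 mm high. Origin on the table; it reaches from x = -115 to +120 mm and y = +-110 mm in its own axes: x away from the robot side, y to its left, z up. Its near part (x from -115 to -15 mm) is a solid flat deck, top at z = 60 mm; behind the deck lies the well under the lid.
- well (a point): Centre of the well's inner floor, 8 mm above the table, axes as the box. The well is an open pit 123 mm (x) by 170 mm (y), its near rim (the deck's rear edge) at x = -61 mm from here and 52 mm above this point. On its left (+y) side, beyond y = +85 mm, stands the latch housing, 26 mm wide.
- lid (a joint): Lid angle, rad: 0 latched shut, 0.85 popped fully open (stop), -0.05 pressed fully in (stop). Push-push latch: press it in past -0.04 (4 mm at the press mark, about 5 N) and let go: from shut, a spring then raises it to 0.85 within 1 s as the finger gives way; from open, it then stays latched at 0. Released before -0.02, it goes back to what it was. Holding it down takes 3 to 5 N at the mark.
- lid_press (a point): The press mark, a thin round brass ring on the lid's top face; it moves with the lid. The lid is a wooden panel 118 mm (x) by 188 mm (y), 8 mm thick; shut, its top is 66 mm above the table, 6 mm above the deck. Its free (near) edge lies 26 mm from this mark towards the deck. z is normal to the lid's top face, x points along the lid to the hinge.
- lid_hinge (a point): Middle of the lid's hinge axis (along the box's y), at the lid's far edge, level with its underside, 58 mm above the table; axes as the box; fixed. The press mark is 95 mm from the axis along the lid, on its top face (8 mm thick). The lid's near edge swings up and away from the robot.
- token_center (a point): Centre of the round flat wooden token, a loose disc 28 mm across and 12 mm thick, about 20 g, lying on the deck (centre 66 mm above the table).
- pawn: Wooden game pawn, 28 mm across at the foot and 46 mm tall, loose, standing on the deck some 65 to 105 mm to one side of the token. Origin under its foot. To be left alone.
- mug: White mug, 80 mm across, 90 mm high, standing on the table to the right. Origin under its centre. To be left alone.
- strips: Two wooden strips glued into a stack, 212 by 36 by 16 mm, lying on the table to the left. Origin under its centre. To be left alone.

How it is judged:
By the outcome, as a careful person would: the job done as asked, in the order asked, and still so for the second after the job is handed in, with the robot touching nothing.
It also fails if it takes over 48 s, if anything falls off the work surface, if the arm or the gripper's body presses on something with over 40 N, if the wrist force passes 120 N, or if a joint passes its speed limit or range.

## Working session

There is one attempt and no reset: what is moved stays moved. The work goes in short steps, Python scripts to look and compute and a tool call to move; the robot and the scene stay as the last step left them, time stands still between calls to the robot, and variables do not carry over. Pictures are saved under pics/ and viewed, and the job is handed in when it is done.

Besides the shell and the picture viewer there is one more tool, called after "Emit:" as name(argument=value, ...) on one line, values as JSON. carry_out: Moves the arm, as the interface text tells. Its arguments: {"type":"object","properties":{"offset":{"type":"array","items":{"type":"array","items":{"type":"number"}}},"turn":{"type":"array","items":{"type":"array","items":{"type":"number"}}},"jaw":{"type":"array","items":{"type":"number"}},"newtons":{"type":"number"}},"required":["offset","turn","jaw"]}

```bash
ls; mkdir -p pics
python3 - <<'E'
from rig import ctrl,get_image,camera_info,masks_of
import cv2
s=ctrl.sense();print(s,ctrl.grasp_offset)
for n in("top","side"):
    im=get_image(n);cv2.imwrite(f"pics/{n}0.png",im[:,:,::-1]);c=camera_info(n);print(n,c)
E
```

```text
pics
{'time_s': 0.0, 'qpos': array([ 8.66636820e+01,  2.20904808e+01,  3.78525662e-01, -2.82876402e-02,
       -6.84129534e+01, -1.48187337e+01]), 'dq': array([-0.05218273,  0.00188982,  0.07838979,  0.00807236,  0.09835748,
        0.02743782]), 'tau': array([-4.32508605e-04, -3.92290878e+01,  1.88393319e+01,  4.18597028e+00,
       -4.69268969e-03,  3.95184131e-06]), 'tool_pos': array([194.50090076, 593.24477345, 193.11790633]), 'eef_rot': array([[ 9.50160048e-01, -3.11761993e-01, -5.85175533e-04],
       [-3.11762522e-01, -9.50157623e-01, -2.14960907e-03],
       [ 1.14157417e-04,  2.22490846e-03, -9.99997518e-01]]), 'wrist_force': array([-0.58771292, -0.38722916, -0.15979143]), 'torque': array([-0.03987482, -0.0557904 , -0.0115828 ]), 'grip_width': 85.65639202288835} 18.700000000000003
top {'K': array([[605.20403314,   0.        , 316.67494297],
       [  0.        , 605.20403314, 234.03534392],
       [  0.        ,   0.        ,   1.        ]]), 'distortion': array([-0.01229073,  0.        ,  0.        ,  0.        ,  0.        ]), 'world_to_cam': array([[-8.23238690e-03, -9.99
[... 223 characters left out ...]
,
       [ 0.00000000e+00,  0.00000000e+00,  0.00000000e+00,
         1.00000000e+00]])}
side {'K': array([[614.07072849,   0.        , 321.42145564],
       [  0.        , 614.07072849, 241.25193195],
       [  0.        ,   0.        ,   1.        ]]), 'distortion': array([-0.07319244,  0.        ,  0.        ,  0.        ,  0.        ]), 'world_to_cam': array([[-9.81875115e-01, -1.88936550e-01, -1.49745845e-02,
         5.73700067e+02],
       [-8.84137554e-02,  5.26490731e-01, -8.45571119e-01,
         1.34666056e+02],
       [ 1.67643270e-01, -8.28921281e-01, -5.33652737e-01,
         1.22225360e+03],
       [ 0.00000000e+00,  0.00000000e+00,  0.00000000e+00,
         1.00000000e+00]])}
```

View pics/top0.png

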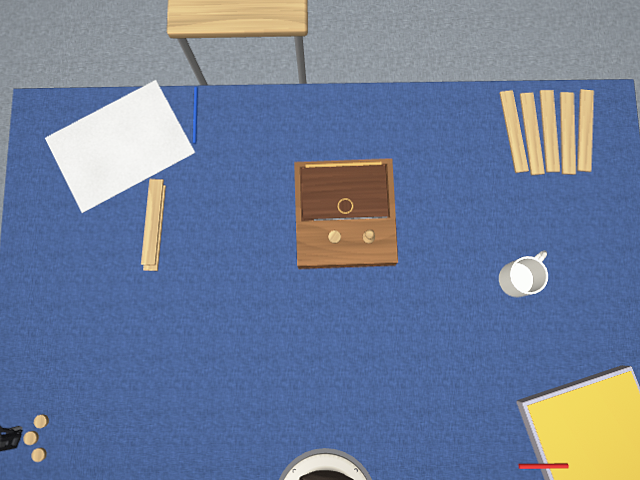

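View pics/side0.png

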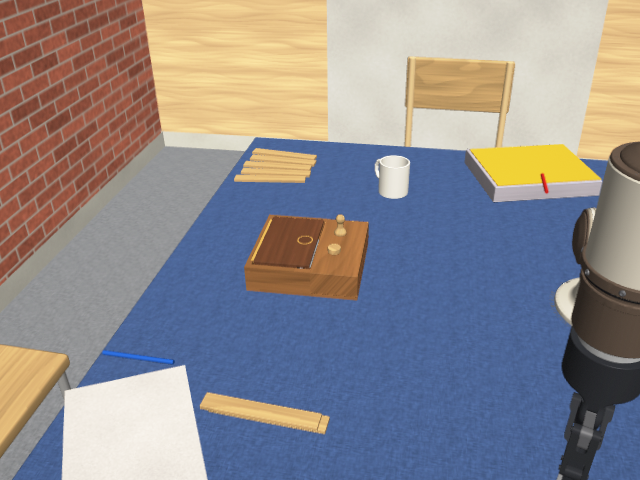

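The top view shows the token at about (334,237), the pawn at (369,237) and the ring at (345,206). The box corners are near (295,162), (391,159), (397,263) and (298,267). Next I'll measure these.

```bash
cat > h.py <<'E'
from rig import ctrl,get_image,camera_info,masks_of
import cv2,numpy as np
def ray(c,uv,z):
    K=c["K"];p=cv2.undistortPoints(np.array([[uv]],float),K,c["distortion"])[0,0]
    T=c["world_to_cam"];R=T[:3,:3];o=-R.T@T[:3,3];d=R.T@np.array([p[0],p[1],1])
    return o+d*(z-o[2])/d[2]
def proj(c,P):
    T=c["world_to_cam"];r,_=cv2.Rodrigues(T[:3,:3])
    return cv2.projectPoints(np.array(P,float).reshape(-1,1,3),r,T[:3,3],c["K"],c["distortion"])[0][:,0]
E
python3 - <<'E'
from h import *
for n in("top","side"):
    im=get_image(n);c=camera_info(n)
    for q,z in(("token_center",66),("pawn",70),("lid_press",66),("tokenbox",60),("lid",66)):
        for m in masks_of(n,q)[:2]:
            r=m["region"];print(n,q,round(m["score"],2),np.round(m["position"],1),r.sum(),ray(c,m["position"],z).round(1))
            if q in("tokenbox","lid") and m["score"]>.5:
                b=cv2.boxPoints(cv2.minAreaRect(np.argwhere(r)[:,::-1].astype(np.float32)));
                ap=cv2.approxPolyDP(max(cv2.findContours(r.astype(np.uint8),0,2)[0],key=len),5,True)[:,0]
                print(ap.tolist()); print([ray(c,p,z).round(0)[:2].tolist() for p in ap])
    x0,y0=(285,150) if n=="top" else (240,205)
    cv2.imwrite(f"pics/{n}z.png",cv2.resize(im[y0:y0+125,x0:x0+135,::-1],None,fx=5,fy=4.8,interpolation=2))
E
```

```text
top token_center 0.61 [337.7 236.9] 162 [561.8 -33.6  66. ]
top pawn 0.43 [367.9 240. ] 132 [553.6 -99.   70. ]
top lid_press 0.7 [340.7 194.1] 4454 [657.7 -41.6  66. ]
top tokenbox 0.78 [345.5 211.1] 10406 [620.5 -51.8  60. ]
[[389, 159], [294, 163], [299, 269], [395, 265]]
[[739.0, -151.0], [732.0, 62.0], [493.0, 51.0], [500.0, -157.0]]
top tokenbox 0.34 [335.3 236.9] 118 [562.9 -28.5  60. ]
top lid 0.91 [344.2 190.5] 4410 [665.8 -49.5  66. ]
[[385, 166], [302, 168], [303, 218], [386, 216]]
[[721.0, -141.0], [719.0, 44.0], [605.0, 42.0], [607.0, -140.0]]
side pawn 0.58 [342.  227.6] 168 [ 557.2 -107.5   70. ]
side lid_press 0.96 [289.2 243.7] 2588 [659.5 -29.   66. ]
side tokenbox 0.89 [304.8 261.8] 8348 [613.7  24.6  60. ]
[[268, 218], [245, 266], [247, 290], [357, 298], [367, 223], [344, 222], [346, 233], [338, 237], [334, 220]]
[[737.0, -139.0], [732.0, 60.0], [704.0, 139.0], [490.0, 128.0], [507.0, -154.0], [559.0, -149.0], [547.0, -102.0], [562.0, -83.0], [584.0, -155.0]]
side lid 0.55 [287.8 244.2] 2592 [662.  -26.6  66. ]
[[275, 217], [253, 262], [308, 266], [322, 221]]
[[719.0, -136.0], [717.0, 52.0], [602.0, 47.0], [608.0, -135.0]]
```

View pics/topz.png

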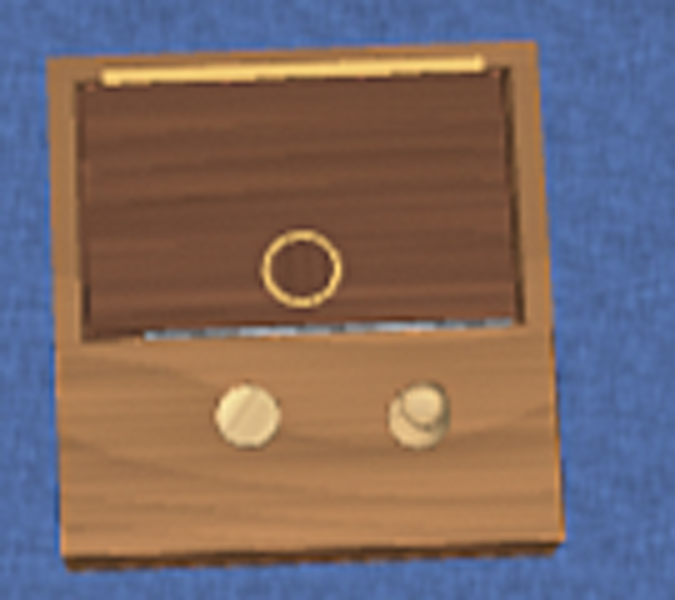

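```bash
cat > fit.py <<'E'
from h import *
c=camera_info("top")
Z=lambda a,b:(285+a/5-.4,150+b/4.8-.4)
cor=[((48,58),(120,110)),((538,42),(120,-110)),((563,540),(-115,-110)),((63,555),(-115,110))]
W=np.array([ray(c,Z(*a),60)[:2] for a,_ in cor]);B=np.array([b for _,b in cor],float)
Wc=W.mean(0);Bc=B.mean(0)
H=(B-Bc).T@(W-Wc);th=np.arctan2(H[0,1]-H[1,0],H[0,0]+H[1,1]);R=np.array([[np.cos(th),-np.sin(th)],[np.sin(th),np.cos(th)]])
t=Wc-R@Bc
print("yaw",np.degrees(th),"org",t);print((W-(B@R.T+t)).round(1))
for n,a,z in(("ring",(301,268),66),("token",(248,416),72),("pawnfoot",(418,420),62)):
    p=ray(c,Z(*a),z)[:2];print(n,p.round(1),"box",(R.T@(p-t)).round(1))
for n,b in(("hinge",(105,0)),):pass
E
python3 fit.py
python3 - <<'E'
from h import *
c=camera_info("side")
E
```

```text
yaw 1.2167046451438939 org [618.13865635 -51.02823774]
[[-0.5 -0.2]
 [-0.4  0.1]
 [ 0.4  1.4]
 [ 0.5 -1.3]]
ring [631.9 -50.3] box [13.8  0.5]
token [562.3 -25.9] box [-55.3  26.3]
pawnfoot [ 561.3 -100.3] box [-57.8 -48.1]
```

View pics/sidez.png

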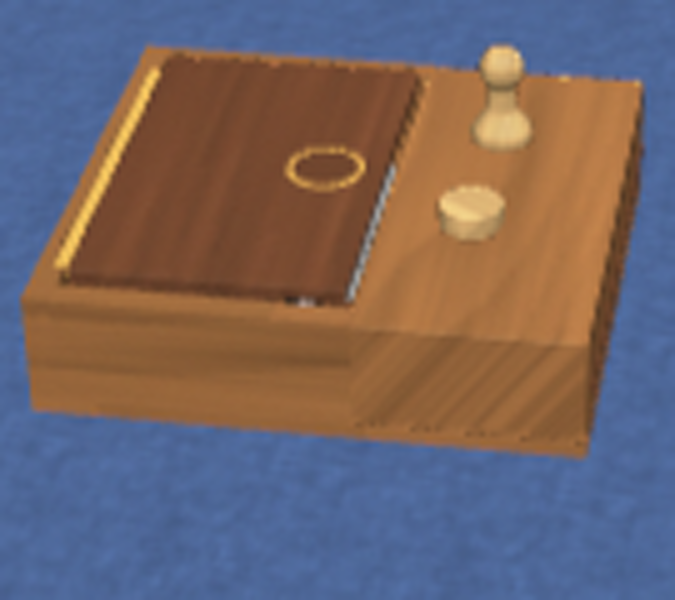

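Emit:
carry_out(offset=[[27,-40,0],[27,-40,0],[27,-40,0],[27,-40,0],[27,-40,0],[27,-40,0],[27,-40,0],[27,-40,0]], turn=[[0,0,1.2],[0,0,1.2],[0,0,1.2],[0,0,1.2],[0,0,1.2],[0,0,1.2],[0,0,1.2],[0,0,1.2]], jaw=[0,0,0,0,0,0,0,0])

```text
time_s: 1.7
tool_pos: [414.5, 266.8, 194.9]
eef_rot: [[0.991, -0.136, 0.003], [-0.136, -0.991, 0.003], [0.002, -0.004, -1.0]]
wrist_force: [1.2, 0.5, -0.6]
grip_width: -0.0
```

Run:
```python
from h import *
s=ctrl.sense();print(s["time_s"],s["tool_pos"],s["eef_rot"].round(3).tolist(),s["wrist_force"],s["grip_width"])
c=camera_info("side")
for n,a,z in(("ring",(326,168),66),("token",(472,202),72),("pawn",(502,130),63)):
    print(n,ray(c,(240+a[0]/5-.4,205+a[1]/4.8-.4),z).round(1))
```

```text
1.7 [414.46527699 266.79963485 194.91724845] [[0.991, -0.136, 0.003], [-0.136, -0.991, 0.003], [0.002, -0.004, -1.0]] [ 1.21729463  0.51019854 -0.59328837] -0.011627230091672325
ring [629.9 -50.8  66. ]
token [560.8 -24.2  72. ]
pawn [ 560.6 -100.9   63. ]
```

Emit:
carry_out(offset=[[27,-40,0],[27,-40,0],[27,-40,-5],[27,-40,-10],[27,-40,-10],[27,-40,-15],[27,-40,-15],[25,-37,-15]], turn=[[0,0,1.1],[0,0,1.1],[0,0,1.1],[0,0,1.1],[0,0,1.1],[0,0,1.1],[0,0,1.1],[0,0,1.1]], jaw=[0,0,0,0,0,0,0,0])

```text
time_s: 2.7
tool_pos: [636.7, -61.1, 126.9]
eef_rot: [[1.0, 0.024, 0.011], [0.024, -1.0, 0.008], [0.011, -0.008, -1.0]]
wrist_force: [0.6, 1.1, 0.4]
grip_width: -0.0
```

Run:
```python
from h import *
s=ctrl.sense();print(s["tool_pos"],s["eef_rot"].round(3).tolist(),s["wrist_force"])
im=get_image("side");cv2.imwrite("pics/side1.png",cv2.resize(im[150:310,210:400,::-1],None,fx=4,fy=3.7,interpolation=2))
```

```text
[636.71232234 -61.11946317 126.85775359] [[1.0, 0.024, 0.011], [0.024, -1.0, 0.008], [0.011, -0.008, -1.0]] [0.57786876 1.13943488 0.44560942]
```

View pics/side1.png

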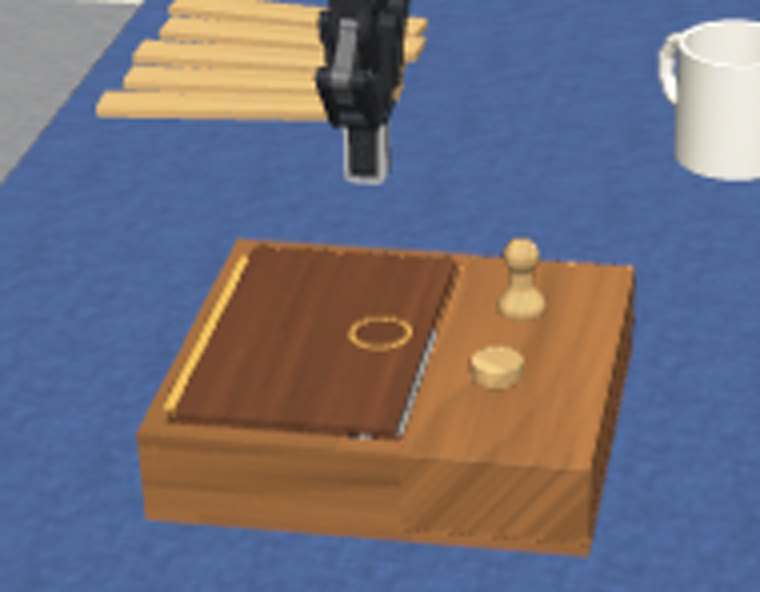

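Emit:
carry_out(offset=[[-3,6,-20],[-3,5,-20],[0,0,-10],[0,0,0],[0,0,-2],[0,0,0],[0,0,0],[0,0,0]], turn=[[-0.4,0.6,0],[0,0,0],[0,0,0],[0,0,0],[0,0,0],[0,0,0],[0,0,0],[0,0,0]], jaw=[0,0,0,0,0,0,0,0])

```text
time_s: 3.75
tool_pos: [631.1, -51.9, 69.7]
eef_rot: [[1.0, 0.021, -0.002], [0.021, -1.0, -0.001], [-0.002, 0.001, -1.0]]
wrist_force: [0.2, 0.0, 0.0]
grip_width: 0.1
```

Now press about 8 mm (to about z = 61.5) in small steps.

Emit:
carry_out(offset=[[0,0,-2],[0,0,-2],[0,0,-1],[0,0,-1],[0,0,-1],[0,0,0],[0,0,0],[0,0,0]], turn=[[0,0,0],[0,0,0],[0,0,0],[0,0,0],[0,0,0],[0,0,0],[0,0,0],[0,0,0]], jaw=[0,0,0,0,0,0,0,0])

```text
time_s: 4.75
tool_pos: [631.2, -52.1, 62.4]
eef_rot: [[1.0, 0.021, -0.002], [0.021, -1.0, -0.001], [-0.002, 0.001, -1.0]]
wrist_force: [0.3, -0.3, -0.1]
grip_width: 0.2
```

Run:
```python
from h import *
s=ctrl.sense();print(s["tool_pos"],s["wrist_force"])
for n,(x,y) in {"side":(240,170),"wrist":(0,0)}.items():
    im=get_image(n)
    im=im if n=="wrist" else cv2.resize(im[y:y+125,x:x+135],None,fx=5,fy=4.8,interpolation=2)
    cv2.imwrite(f"pics/{n}2.png",im[:,:,::-1])
c=camera_info("side");print(proj(c,[s["tool_pos"]]),(proj(c,[s["tool_pos"]])-[240,170])*[5,4.8])
```

```text
[631.24687798 -52.10190096  62.37599482] [ 0.3474155  -0.31475575 -0.12806641]
[[304.35134139 240.64644133]] [[321.75670696 339.10291839]]
```

View pics/side2.png

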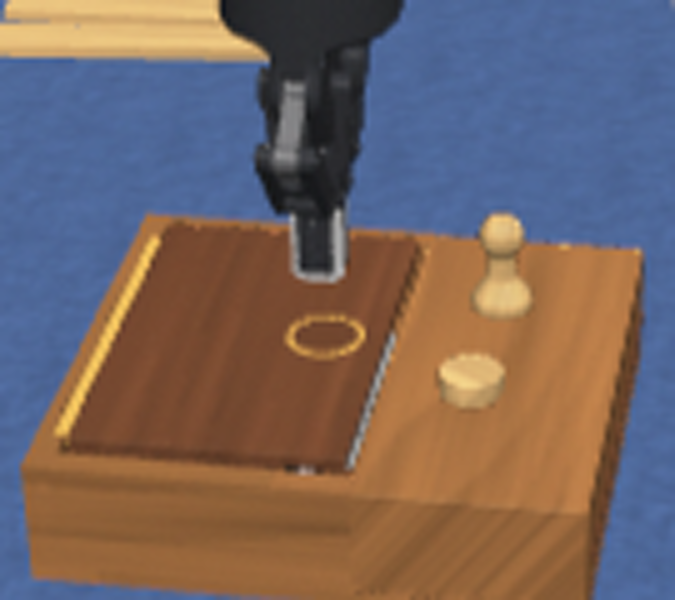

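View pics/wrist2.png

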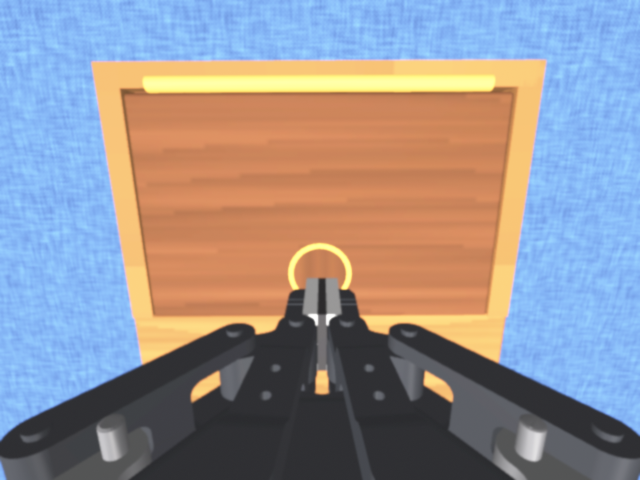

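Run:
```python
from h import *
s=ctrl.sense();p=s["tool_pos"]
c=camera_info("wrist");T=c["world_to_cam"];print("cam pos",-T[:3,:3].T@T[:3,3])
print("wrist: tip,ring",proj(c,[p,[631,-50.5,66],p+[0,0,30],p+[0,0,20]]),"hinge rod, corners lid",proj(c,[[618+120,-51+110+2,60],[618+120+2,-51-110+2,60]]))
print("ring by wrist",ray(c,(320,273),66))
im=get_image("top");c=camera_info("top");print(proj(c,[p,p+[0,0,30]]),(proj(c,[p,p+[0,0,30]])-[285,140])*[5,4.8]);cv2.imwrite("pics/top2.png",cv2.resize(im[140:265,285:420,::-1],None,fx=5,fy=4.8,interpolation=2))
```

```text
cam pos [698.21162677 -50.78739727 241.72632217]
wrist: tip,ring [[321.76180168 269.73366447]
 [318.83762376 272.40702543]
 [321.74454515 292.11367423]
 [321.75094562 283.8142929 ]] hinge rod, corners lid [[ 90.95009703  54.40708505]
 [548.15698764  59.8032392 ]]
ring by wrist [630.66828524 -51.14013393  66.        ]
[[345.58695924 206.09712444]
 [345.99810086 203.00867098]] [[302.93479618 317.26619734]
 [304.9905043  302.44162071]]
```

View pics/top2.png

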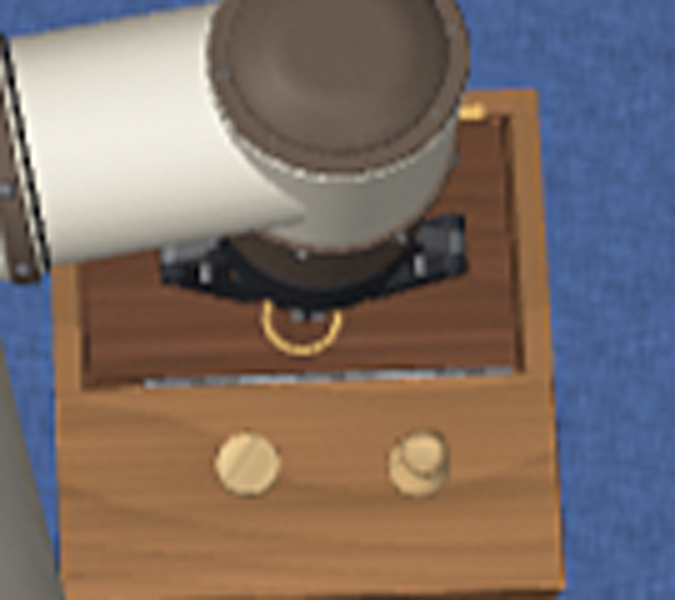

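The wrist view shows the ring at (320,273), in agreement. The visible fingertip sits about 12 px above where the reported TCP projects in the side view. Together with the lack of force, that means the tip is still above the lid. I'll go down until I feel contact.

Emit:
carry_out(offset=[[0,0,-3],[0,0,-3],[0,0,-3],[0,0,-3],[0,0,0],[0,0,0],[0,0,0],[0,0,0]], turn=[[0,0,0],[0,0,0],[0,0,0],[0,0,0],[0,0,0],[0,0,0],[0,0,0],[0,0,0]], jaw=[0,0,0,0,0,0,0,0])

```text
time_s: 5.9
tool_pos: [631.2, -52.1, 49.4]
eef_rot: [[1.0, 0.021, -0.002], [0.021, -1.0, -0.001], [-0.002, 0.001, -1.0]]
wrist_force: [-0.7, -0.2, 0.2]
grip_width: 0.1
```

Run:
```python
from h import *
s=ctrl.sense();print(s["tool_pos"],s["wrist_force"])
n="side";x,y=240,170
im=get_image(n);im=cv2.resize(im[y:y+125,x:x+135],None,fx=5,fy=4.8,interpolation=2)
cv2.imwrite(f"pics/{n}3.png",im[:,:,::-1])
```

```text
[631.20091101 -52.08921196  49.41141099] [-0.71817244 -0.16764107  0.21742642]
```

View pics/side3.png

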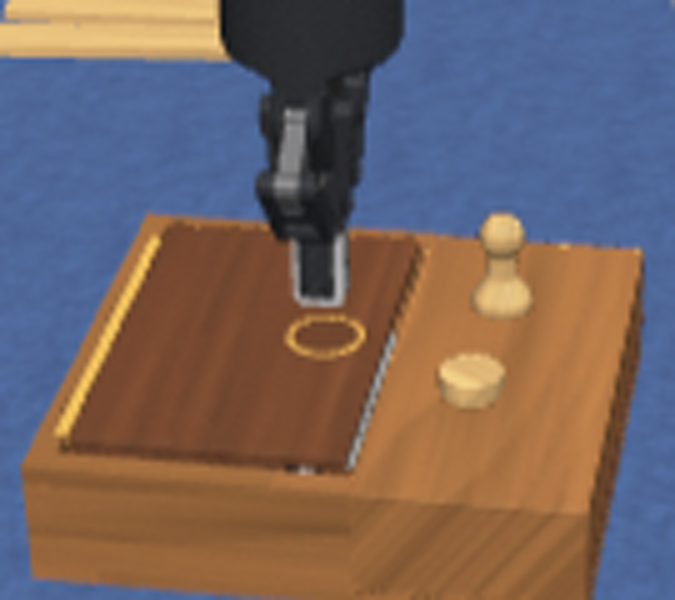

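Emit:
carry_out(offset=[[0,0,-3],[0,0,-3],[0,0,-3],[0,0,-2],[0,0,0],[0,0,0],[0,0,0],[0,0,0]], turn=[[0,0,0],[0,0,0],[0,0,0],[0,0,0],[0,0,0],[0,0,0],[0,0,0],[0,0,0]], jaw=[0,0,0,0,0,0,0,0])

```text
time_s: 6.95
tool_pos: [631.2, -52.1, 37.6]
eef_rot: [[1.0, 0.021, -0.002], [0.021, -1.0, -0.001], [-0.002, 0.001, -1.0]]
wrist_force: [0.2, 0.5, 0.1]
grip_width: -0.0
```

Run:
```python
from h import *
s=ctrl.sense();print(s["tool_pos"],s["wrist_force"])
n="side";x,y=240,170
im=get_image(n);im=cv2.resize(im[y:y+125,x:x+135],None,fx=5,fy=4.8,interpolation=2)
cv2.imwrite(f"pics/{n}4.png",im[:,:,::-1])
cv2.imwrite(f"pics/wrist4.png",get_image("wrist")[:,:,::-1])
c=camera_info("wrist");print(proj(c,[[631+11,-52,z] for z in(66,70,75,80)]))
```

```text
[631.18944795 -52.10090992  37.60777096] [0.17759617 0.50424974 0.07513479]
[[321.99870494 269.3162486 ]
 [322.00256258 272.39040663]
 [322.00765991 276.45286814]
 [322.01309113 280.78192896]]
```

View pics/side4.png

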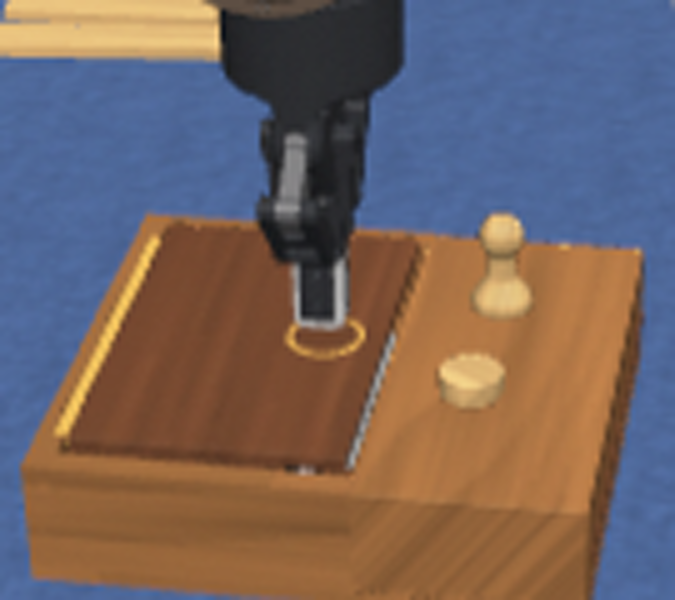

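View pics/wrist4.png

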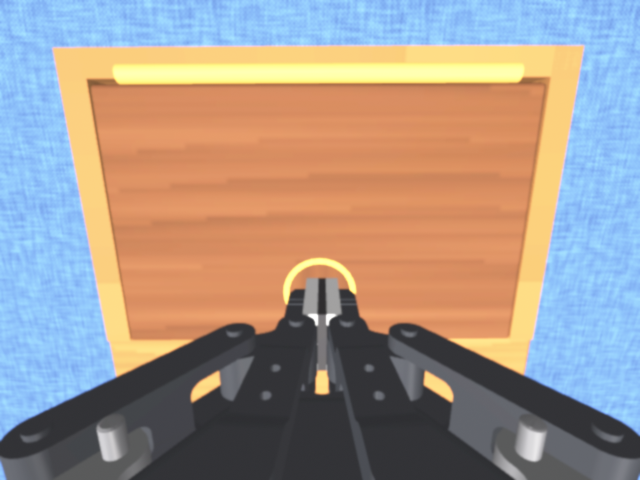

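Emit:
carry_out(offset=[[0,0,-3],[0,0,-2],[0,0,-2],[0,0,-1],[0,0,0],[0,0,0],[0,0,0],[0,0,0]], turn=[[0,0,0],[0,0,0],[0,0,0],[0,0,0],[0,0,0],[0,0,0],[0,0,0],[0,0,0]], jaw=[0,0,0,0,0,0,0,0])

```text
time_s: 8.05
tool_pos: [631.1, -52.1, 29.6]
eef_rot: [[1.0, 0.021, -0.002], [0.021, -1.0, -0.001], [-0.002, 0.001, -1.0]]
wrist_force: [-0.5, -0.0, 1.4]
grip_width: -0.1
```

Emit:
carry_out(offset=[[0,0,-1],[0,0,-1],[0,0,0],[0,0,0],[0,0,0],[0,0,0],[0,0,0],[0,0,0]], turn=[[0,0,0],[0,0,0],[0,0,0],[0,0,0],[0,0,0],[0,0,0],[0,0,0],[0,0,0]], jaw=[0,0,0,0,0,0,0,0])

```text
time_s: 9.05
tool_pos: [631.1, -52.1, 29.1]
eef_rot: [[1.0, 0.021, -0.002], [0.021, -1.0, -0.001], [-0.002, 0.001, -1.0]]
wrist_force: [-1.5, -0.2, 4.4]
grip_width: 0.1
```

Emit:
carry_out(offset=[[0,0,-2],[0,0,-2],[0,0,-2],[0,0,-2],[0,0,-2],[0,0,-2],[0,0,-2],[0,0,-2]], turn=[[0,0,0],[0,0,0],[0,0,0],[0,0,0],[0,0,0],[0,0,0],[0,0,0],[0,0,0]], jaw=[0,0,0,0,0,0,0,0])

```text
time_s: 10.05
tool_pos: [631.0, -52.3, 24.3]
eef_rot: [[1.0, 0.026, -0.0], [0.026, -1.0, -0.005], [-0.0, 0.005, -1.0]]
wrist_force: [-6.4, 1.7, 13.7]
grip_width: 0.1
```

Run:
```python
from h import *
s=ctrl.sense();print(s["tool_pos"],s["wrist_force"])
n="side";x,y=240,170
im=get_image(n);im=cv2.resize(im[y:y+125,x:x+135],None,fx=5,fy=4.8,interpolation=2)
cv2.imwrite(f"pics/{n}5.png",im[:,:,::-1])
```

```text
[630.96808254 -52.31117843  24.3260836 ] [-6.39067357  1.70096616 13.69650317]
```

View pics/side5.png

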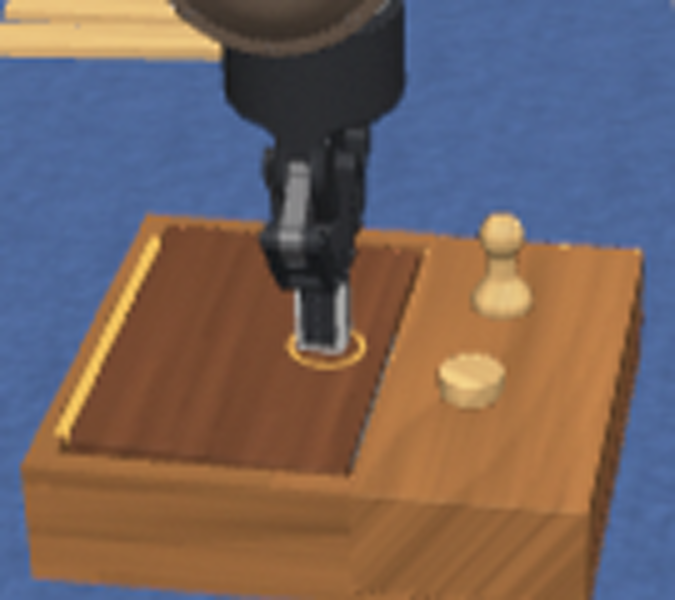

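Pressed to the stop: z fell 4.9 mm from contact with about 14 N, and the side view shows the lid sunk level with the deck. The real fingertip is about 37 mm above the reported TCP. Releasing now.

Emit:
carry_out(offset=[[0,0,12],[0,0,18],[0,0,20],[-10,4,20],[-20,5,20],[-20,5,20],[-20,5,15],[-20,5,0]], turn=[[0,0,0],[0,0,0],[0,0,0],[0,0,0],[0,0,0],[0,0,0],[0,0,0],[0,0,0]], jaw=[0,0,0,0,0,0,0,0])

```text
time_s: 11.1
tool_pos: [537.4, -27.1, 155.0]
eef_rot: [[1.0, 0.024, 0.001], [0.024, -1.0, -0.003], [0.001, 0.003, -1.0]]
wrist_force: [-0.7, 0.1, 0.5]
grip_width: 0.2
```

```bash
cat > look.py <<'E'
from h import *
import sys
k=sys.argv[1]
s=ctrl.sense();print(s["time_s"],s["tool_pos"],s["wrist_force"])
for n,(x,y) in {"side":(220,150),"top":(270,130)}.items():
    im=get_image(n)[y:y+150,x:x+160]
    cv2.imwrite(f"pics/{n}{k}.png",cv2.resize(im,None,fx=4,fy=4,interpolation=2)[:,:,::-1])
E
python3 look.py 6
```

```text
11.1 [537.384084   -27.05806536 155.00234244] [-0.70289901  0.13794429  0.50584105]
```

View pics/side6.png

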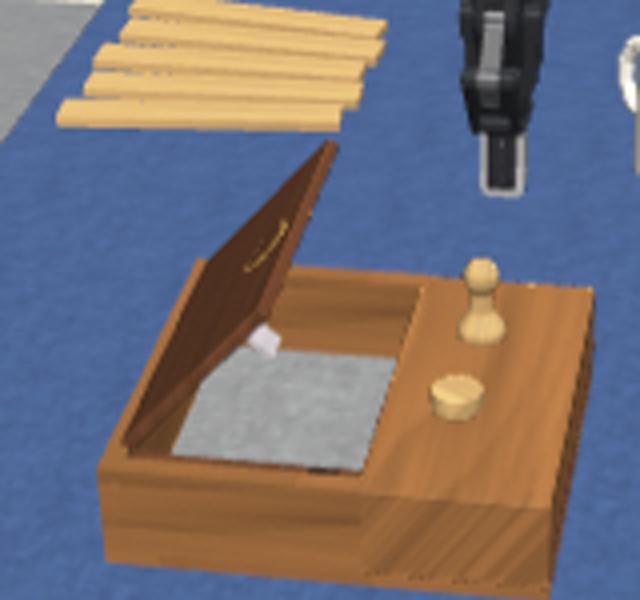

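View pics/top6.png

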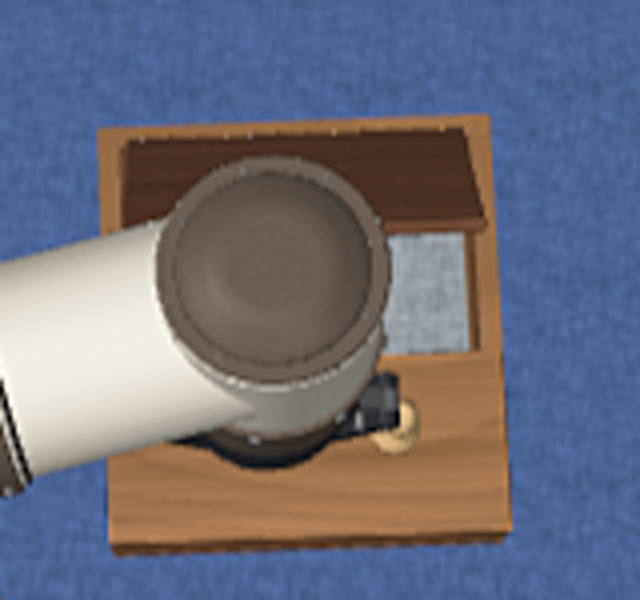

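The lid is open and the well is empty. The token is at side (457,396) in the crop and the pawn is undisturbed. Moving behind the token.

Emit:
carry_out(offset=[[-8,0,0],[-7,1,0],[-2,0,-15],[0,0,-25],[0,0,-25],[0,0,-25],[0,0,-18],[0,0,0]], turn=[[0,0,0],[0,0,0],[0,0,0],[0,0,0],[0,0,0],[0,0,0],[0,0,0],[0,0,0]], jaw=[14,14,14,14,14,14,14,14])

```text
time_s: 12.2
tool_pos: [514.9, -27.0, 36.9]
eef_rot: [[1.0, 0.023, -0.009], [0.023, -1.0, -0.004], [-0.009, 0.004, -1.0]]
wrist_force: [0.7, -0.7, 0.4]
grip_width: 14.1
```

```bash
python3 look.py 7
python3 - <<'E'
from h import *
cv2.imwrite(f"pics/wrist7.png",get_image("wrist")[:,:,::-1])
E
```

```text
12.2 [514.87923857 -26.99166794  36.85389511] [ 0.71198773 -0.72939893  0.4375883 ]
```

View pics/side7.png

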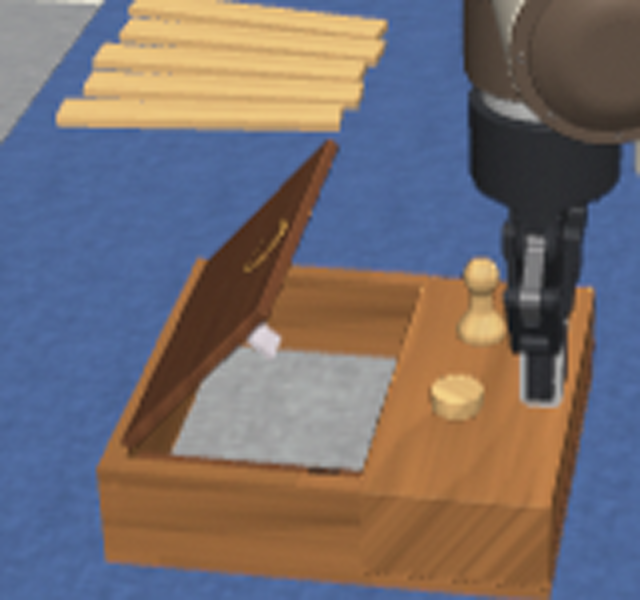

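View pics/wrist7.png

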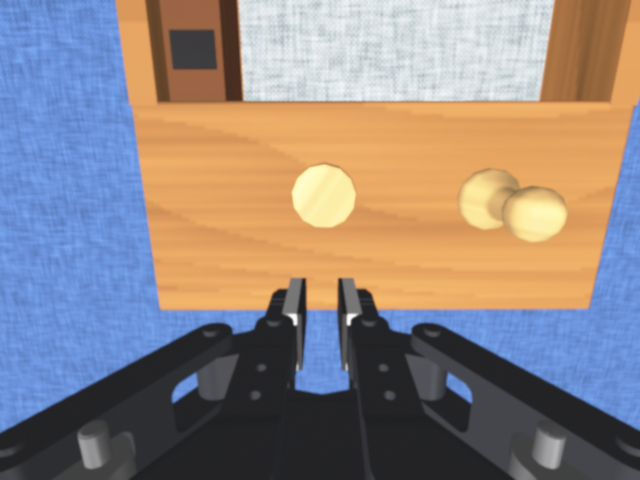

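The wrist view shows the token centred at (323,195), straight ahead of the finger gap (centre column about 322). The pawn is well to the side at (490,198). Going down, then pushing.

Emit:
carry_out(offset=[[0,1,-5],[0,0,-4],[0,0,0],[8,0.2,0],[6,0.2,0],[4,0,0],[4,0,0],[0,0,0]], turn=[[0.2,-0.5,0],[0,0,0],[0,0,0],[0,0,0],[0,0,0],[0,0,0],[0,0,0],[0,0,0]], jaw=[14,14,14,14,14,14,14,14])

```text
time_s: 13.35
tool_pos: [542.8, -24.7, 32.0]
eef_rot: [[1.0, 0.023, 0.011], [0.023, -1.0, 0.002], [0.011, -0.002, -1.0]]
wrist_force: [-0.9, 0.3, -0.4]
grip_width: 14.2
```

```bash
python3 look.py 8
python3 - <<'E'
from h import *
cv2.imwrite(f"pics/wrist8.png",get_image("wrist")[:,:,::-1])
E
```

```text
13.35 [542.76006885 -24.66684187  32.00101709] [-0.87458989  0.27427184 -0.4400291 ]
```

View pics/side8.png

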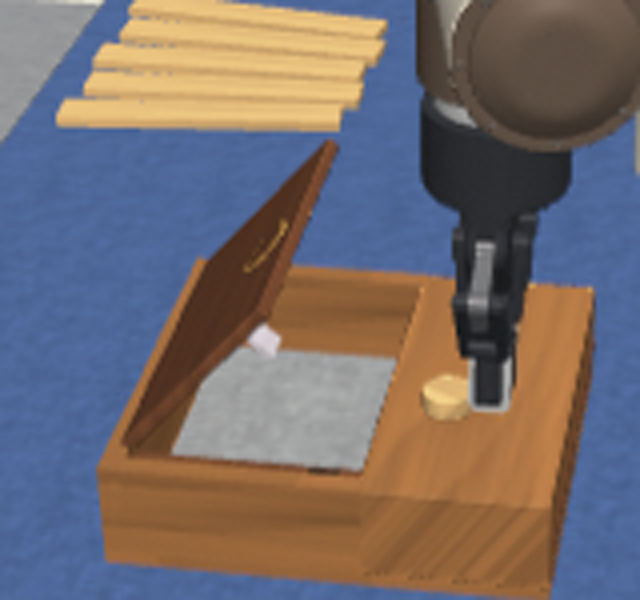

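View pics/wrist8.png

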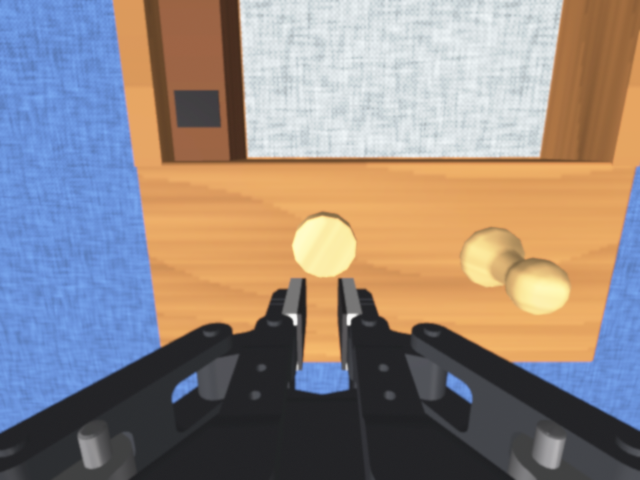

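Emit:
carry_out(offset=[[0,0,-4],[0,0,-1],[0,0,0],[3,0.1,-0.3],[4,0.1,-0.5],[4,0.1,-0.5],[4,0.1,-0.5],[0,0,0]], turn=[[-0.1,0.6,0],[0,0,0],[0,0,0],[0,0,0],[0,0,0],[0,0,0],[0,0,0],[0,0,0]], jaw=[14,14,14,14,14,14,14,14])

```text
time_s: 14.5
tool_pos: [558.2, -24.2, 24.7]
eef_rot: [[1.0, 0.024, -0.001], [0.024, -1.0, -0.0], [-0.001, 0.0, -1.0]]
wrist_force: [0.2, 0.0, 0.0]
grip_width: 14.0
```

```bash
python3 look.py 9
python3 - <<'E'
from h import *
cv2.imwrite(f"pics/wrist9.png",get_image("wrist")[:,:,::-1])
E
```

```text
14.5 [558.18590863 -24.2319232   24.73215943] [0.19802397 0.0292083  0.00508587]
```

View pics/side9.png

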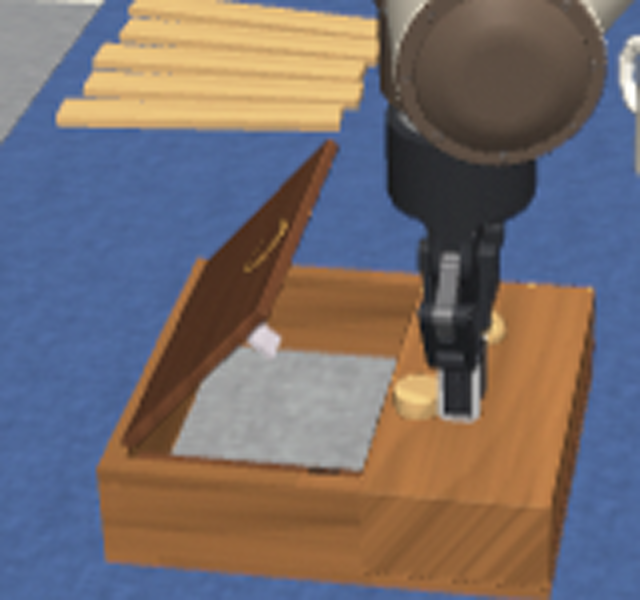

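View pics/wrist9.png

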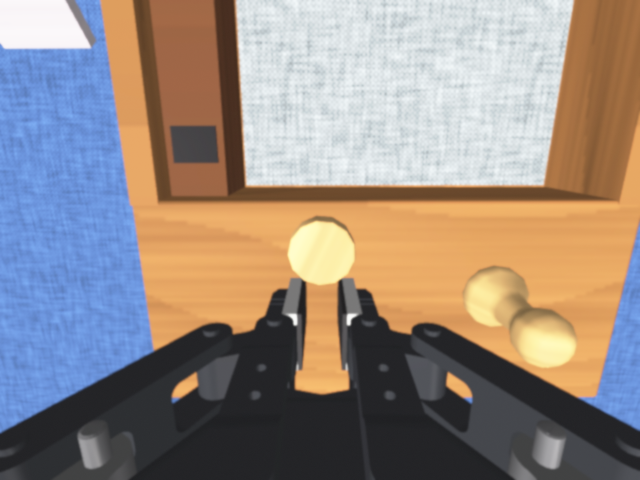

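Emit:
carry_out(offset=[[3,0.1,0.7],[4,0.1,0.4],[4,0.1,0],[4,0.1,0],[5,0.1,0],[5,0.1,0],[5,0.1,0],[4,0.1,0]], turn=[[0,0,0],[0,0,0],[0,0,0],[0,0,0],[0,0,0],[0,0,0],[0,0,0],[0,0,0]], jaw=[14,14,14,14,14,14,14,14])

```text
time_s: 15.65
tool_pos: [594.0, -23.4, 26.0]
eef_rot: [[1.0, 0.024, -0.001], [0.024, -1.0, -0.0], [-0.001, 0.0, -1.0]]
wrist_force: [0.3, -0.2, 0.0]
grip_width: 14.2
```

```bash
python3 look.py 10
python3 - <<'E'
from h import *
cv2.imwrite(f"pics/wrist10.png",get_image("wrist")[:,:,::-1])
E
```

```text
15.65 [594.01817527 -23.41368487  26.01057759] [ 0.2918413  -0.16081969  0.00445863]
```

View pics/side10.png

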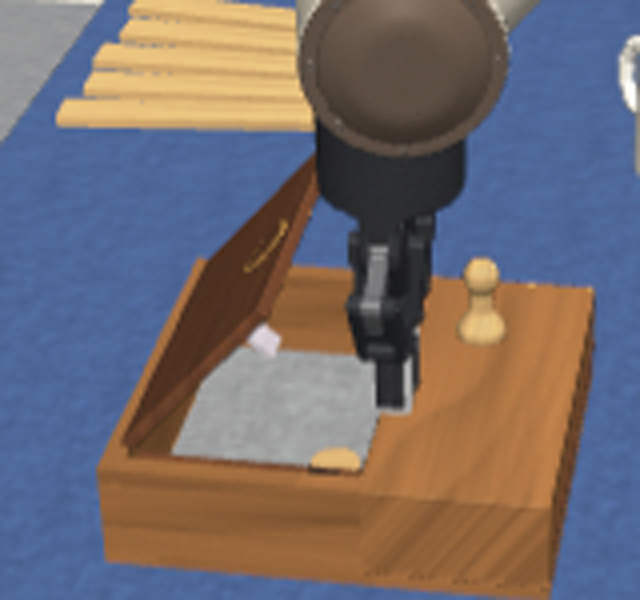

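View pics/wrist10.png

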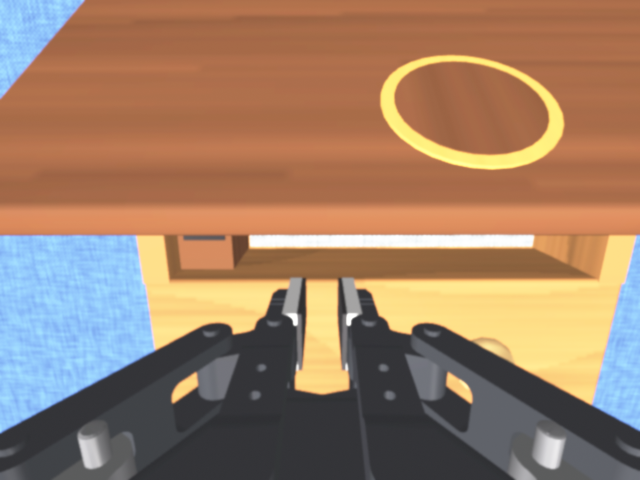

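The token has dropped into the well (side crop (335,460)) and the pawn hasn't moved. Backing off and rising.

Emit:
carry_out(offset=[[-15,0,3],[-25,0,10],[-15,0,25],[0,-5,30],[0,-5,30],[0,-5,30],[0,-5,15],[0,-5,0]], turn=[[0,0,0],[0,0,0],[0,0,0],[0,0,0],[0,0,0],[0,0,0],[0,0,0],[0,0,0]], jaw=[0,0,0,0,0,0,0,0])

```text
time_s: 16.8
tool_pos: [525.6, -49.6, 173.3]
eef_rot: [[1.0, 0.024, -0.007], [0.024, -1.0, 0.0], [-0.007, -0.0, -1.0]]
wrist_force: [-0.0, -0.7, -0.3]
grip_width: 0.2
```

Emit:
carry_out(offset=[[25,0,0],[35,0,0],[35,0,0],[28,0,0],[12,0,0],[0,0,-10],[0,0,-18],[0,0,0]], turn=[[0,0,0],[0,0,0],[0,0,0],[0,0,0],[0,0,0],[0,0,0],[0,0,0],[0,0,0]], jaw=[0,0,0,0,0,0,0,0])

```text
time_s: 17.8
tool_pos: [652.9, -50.2, 136.2]
eef_rot: [[0.999, 0.022, -0.023], [0.022, -1.0, 0.002], [-0.023, -0.002, -1.0]]
wrist_force: [-0.6, 0.4, -0.3]
grip_width: -0.3
```

```bash
python3 look.py 11
python3 - <<'E'
from h import *
cv2.imwrite(f"pics/wrist11.png",get_image("wrist")[:,:,::-1])
E
```

```text
17.8 [652.86628258 -50.17937506 136.21911524] [-0.64298321  0.42386094 -0.30628143]
```

View pics/side11.png

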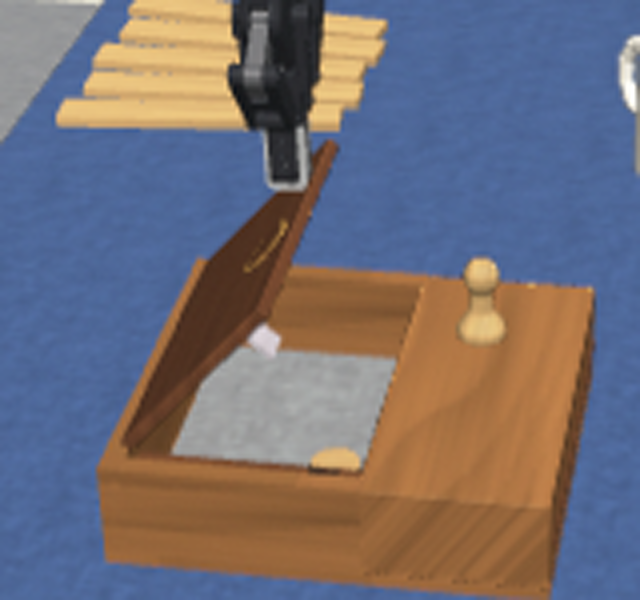

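View pics/wrist11.png

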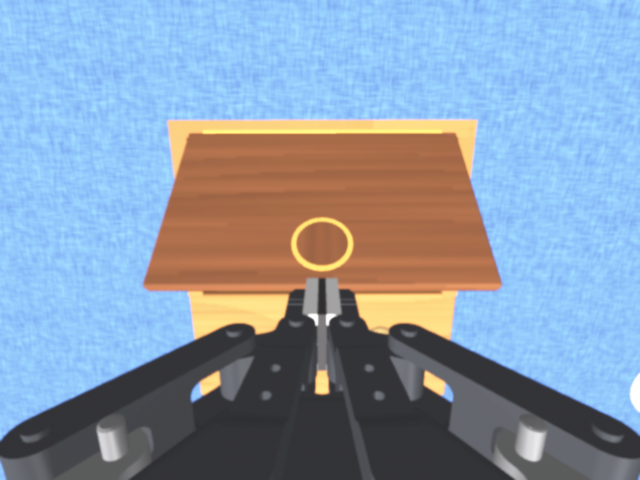

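Ring at wrist (322,244), in line with the tool. x came up 20 mm short, so I'll correct that before pressing.

Emit:
carry_out(offset=[[10,0,0],[10,0,0],[0,0,0],[0,0,-8],[0,0,-8],[0,0,0],[0,0,0],[0,0,0]], turn=[[0.1,-1.3,0],[0,0,0],[0,0,0],[0,0,0],[0,0,0],[0,0,0],[0,0,0],[0,0,0]], jaw=[0,0,0,0,0,0,0,0])

```text
time_s: 18.95
tool_pos: [677.1, -50.1, 123.6]
eef_rot: [[1.0, 0.023, 0.009], [0.023, -1.0, 0.004], [0.01, -0.004, -1.0]]
wrist_force: [-0.7, 0.7, 0.1]
grip_width: -0.1
```

Emit:
carry_out(offset=[[-2,0,-8],[-2,0,-8],[-5,0,-8],[-5,0,-8],[-5,0,-8],[-4,0,-8],[-4,0,-8],[-3,0,-8]], turn=[[-0.2,0.5,0],[0,0,0],[0,0,0],[0,0,0],[0,0,0],[0,0,0],[0,0,0],[0,0,0]], jaw=[0,0,0,0,0,0,0,0])

```text
time_s: 19.95
tool_pos: [646.5, -50.5, 59.0]
eef_rot: [[1.0, 0.024, 0.006], [0.024, -1.0, -0.001], [0.006, 0.001, -1.0]]
wrist_force: [-1.5, -0.4, 4.3]
grip_width: 0.2
```

```bash
python3 look.py 12
```

```text
19.95 [646.54490476 -50.48158765  59.0097393 ] [-1.51068716 -0.41038924  4.2599116 ]
```

View pics/side12.png

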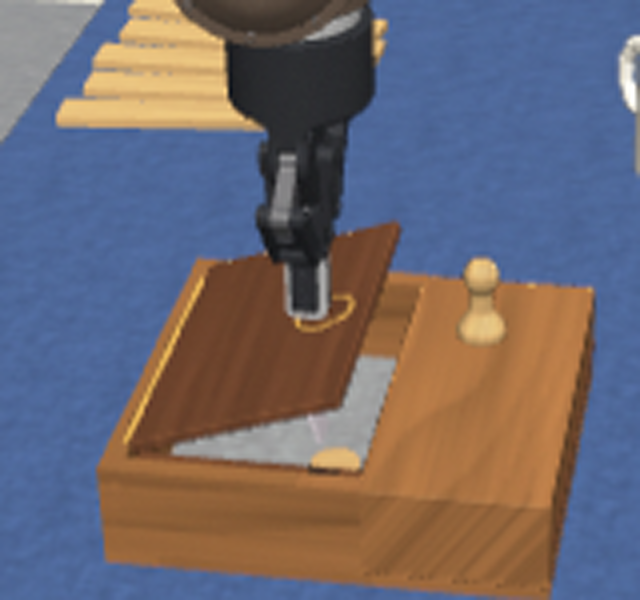

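The lid is closing under the finger, with contact near the ring. Continuing.

Emit:
carry_out(offset=[[-4,0,-6],[-4,0,-6],[-3,0,-6],[-3,0,-6],[-2,0,-5],[-1,0,-3],[0,0,-2],[0,0,-2]], turn=[[0,0,0],[0,0,0],[0,0,0],[0,0,0],[0,0,0],[0,0,0],[0,0,0],[0,0,0]], jaw=[0,0,0,0,0,0,0,0])

```text
time_s: 21.05
tool_pos: [637.0, -50.2, 24.8]
eef_rot: [[0.999, 0.027, 0.023], [0.027, -1.0, -0.001], [0.023, 0.001, -1.0]]
wrist_force: [1.9, -0.8, 5.5]
grip_width: 0.3
```

Emit:
carry_out(offset=[[0,0,-2],[0,0,-2],[0,0,-2],[0,0,-2],[0,0,-2],[0,0,-2],[0,0,-2],[0,0,-2]], turn=[[0,0,0],[0,0,0],[0,0,0],[0,0,0],[0,0,0],[0,0,0],[0,0,0],[0,0,0]], jaw=[0,0,0,0,0,0,0,0])

```text
time_s: 22.05
tool_pos: [637.2, -50.3, 24.5]
eef_rot: [[0.999, 0.032, 0.027], [0.032, -0.999, -0.004], [0.027, 0.005, -1.0]]
wrist_force: [-1.9, 0.6, 13.0]
grip_width: -0.3
```

```bash
python3 look.py 13
```

```text
22.05 [637.18409713 -50.34738874  24.4793581 ] [-1.87827362  0.57332356 12.97005838]
```

View pics/side13.png

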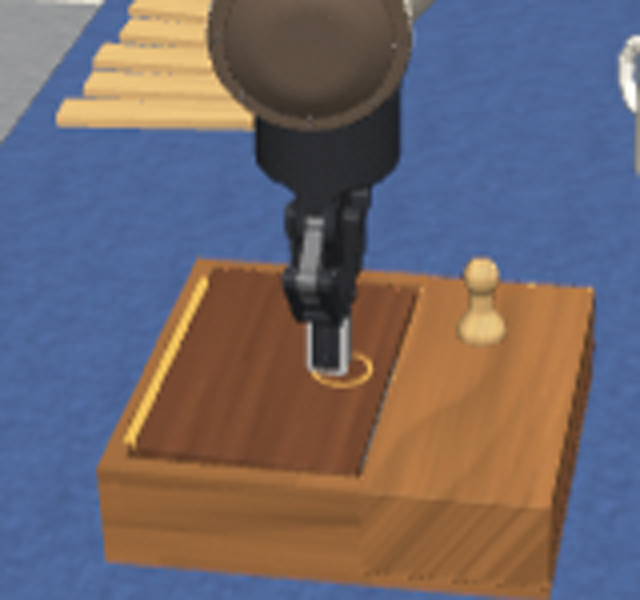

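At the stop (13 N). Releasing gently, straight up.

Emit:
carry_out(offset=[[0,0,3],[0,0,4],[0,0,8],[0,0,15],[0,0,25],[0,0,30],[-10,0,30],[-20,0,20]], turn=[[0,0,0],[0,0,0],[0,0,0],[0,0,0],[0,0,0],[0,0,0],[0,0,0],[0,0,0]], jaw=[0,0,0,0,0,0,0,0])

```text
time_s: 23.15
tool_pos: [597.7, -50.7, 158.7]
eef_rot: [[1.0, 0.029, 0.005], [0.029, -1.0, -0.005], [0.005, 0.005, -1.0]]
wrist_force: [0.1, 0.5, 0.0]
grip_width: -0.2
```

Emit:
carry_out(offset=[[-30,30,0],[-30,40,0],[-30,40,0],[-20,30,0],[0,0,0],[0,0,0],[0,0,0],[0,0,0]], turn=[[0,0,0],[0,0,0],[0,0,0],[0,0,0],[0,0,0],[0,0,0],[0,0,0],[0,0,0]], jaw=[0,0,0,0,0,0,0,0])

```text
time_s: 24.15
tool_pos: [483.1, 90.5, 164.2]
eef_rot: [[1.0, 0.025, 0.008], [0.025, -1.0, -0.003], [0.008, 0.004, -1.0]]
wrist_force: [-0.2, 0.1, 1.0]
grip_width: 0.0
```

```bash
python3 look.py 14
```

```text
24.15 [483.11167543  90.47188037 164.21428532] [-0.1632869   0.06031136  0.98455301]
```

View pics/side14.png

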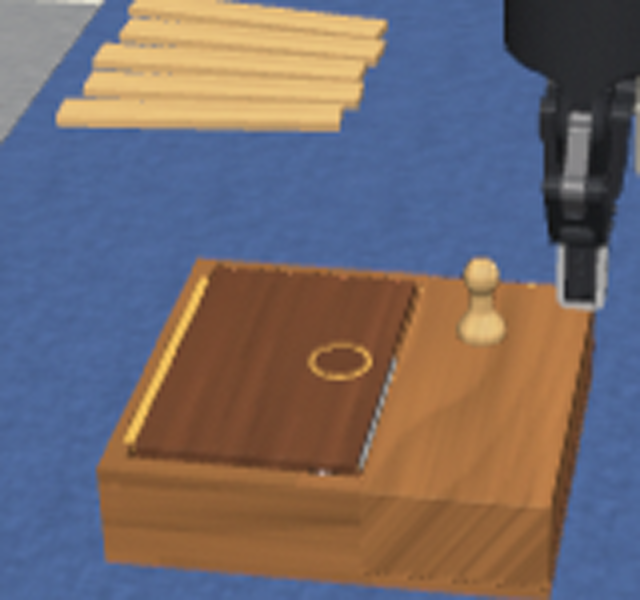

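View pics/top14.png

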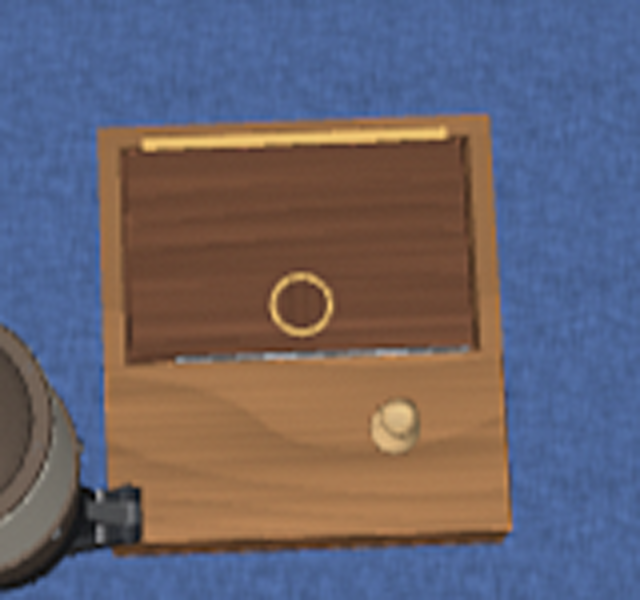

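The lid has stayed shut for over a second with its ring in the original position. The token is off the deck, the pawn is where it was, and the arm is clear. Handing in.

```bash
python3 -c "
from rig import ticket;print(ticket.hand_in())"
```

```text
the job is handed in; nothing more can be done
None
```

The job is done and handed in at about 24 s of the 48 s limit. I pressed the lid open, pushed the token along the deck until it dropped into the well, then pressed the lid shut again.

**Last checks:**
- **Token:** the picture after the push showed it lying in the well. The last picture, with the lid shut, shows it is no longer on the deck.
- **Lid:** more than a second after release it was still down, with the brass ring back where it was before I started.
- **Pawn:** it is standing where it was, and the gripper is clear of everything.
- **Forces:** the highest force I read at the wrist was about 15 N.
- **Mug and strips:** I kept well away from both, but did not measure their positions again at the end.

**Disagreement found:** the real fingertips are about 37 mm above the reported tool tip position. I saw this when the first press met no lid at the expected height, so I lowered the arm until I felt contact and used that height for the rest.

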